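# Make up the two pasta-class kits

## Task

Make up the two pasta kits from the stock on the wooden board, one thing upright in the middle of each compartment. Long tray, starting at the loop-handle end: the largest ring cutter, the square stamp, the flour shaker; short tray, starting at the loop-handle end: the smallest ring cutter, the round stamp. Leave the medium ring cutter where it stands, and do not disturb the upturned bowl or the glass jar.

Things in the scene. Friction and masses are not known exactly. Their poses are not given: they have to be found in the camera images.
- large_ring: The largest of the three ring cutters: plain open steel ring standing upright (axis vertical), outside diameter 60 mm, wall 2.5 mm, 45 mm high. Loose, about 60 g, rigid enough to grip across its outside. Origin at the centre of its underside, z up. At the start the three rings, the two stamps and the shaker stand in any arrangement on a fixed wooden pastry board whose top is 10 mm above the table.
- medium_ring: The middle one of the three ring cutters, not wanted in any kit, stays on the board: plain open steel ring standing upright (axis vertical), outside diameter 48 mm, wall 2.5 mm, 45 mm high. Loose, about 50 g, rigid enough to grip across its outside. Origin at the centre of its underside, z up.
- small_ring: The smallest of the three ring cutters: plain open steel ring standing upright (axis vertical), outside diameter 34 mm, wall 2.5 mm, 45 mm high. Loose, about 40 g, rigid enough to grip across its outside. Origin at the centre of its underside, z up.
- square_stamp: Ravioli stamp: square steel head 52 x 52 mm, 14 mm high, with an upright pale wooden knob handle on its centre, round, 22 mm thick at 26 mm above the underside, 29 to 30 mm thick from 38 to 62 mm, top at 68 mm. Loose, about 140 g, stands on its head. Origin at the centre of its underside, z up along the handle.
- round_stamp: Tortelli stamp: round steel head 54 mm in diameter, 14 mm high, with the same upright pale wooden knob handle on its centre (29 to 30 mm thick from 38 to 62 mm above the underside, top at 68 mm). Loose, about 140 g. Origin at the centre of its underside, z up along the handle.
- shaker: Flour shaker: closed upright metal cylinder 45 mm in diameter (lid 46 mm), 66 mm high, nine small dark holes in its flat lid, no handle. Loose, about 130 g. Origin at the centre of its underside, z up.
- long_tray: Long steel kit tray, fixed in place: three equal square compartments in one row along its x axis, outside 250 x 85 mm, walls 2.5 mm thick and 12 mm high above the table, floor 3 mm above the table; each compartment is 80 x 80 mm inside, centres at x = -82.5, 0 and +82.5 mm, y = 0. A dark wire loop handle sticks out 25 mm at its -x end, next to the compartment at x = -82.5 mm. Origin at the centre of its underside, on the table top.
- short_tray: Short steel kit tray, fixed in place: two equal square compartments in one row along its x axis, outside 167.5 x 85 mm, otherwise as the long tray (walls 12 mm high, floor 3 mm above the table, compartments 80 x 80 mm inside), centres at x = -41.25 and +41.25 mm, y = 0. A dark wire loop handle sticks out 25 mm at its -x end, next to the compartment at x = -41.25 mm. Origin at the centre of its underside, on the table top.
- dome_bowl: Bystander: large steel mixing bowl lying upside down like a dome, 180 mm across, 85 mm high, on the table. Origin at the centre of its underside.
- jar: Bystander: closed glass jar, 84 mm in diameter, 130 mm high, on the table. Origin at the centre of its underside.
Not all that is in view belongs to the job. What is shaped like the large_ring but yellow is not meant.

How it is judged:
At the end, for the whole second after the job is handed in: Each of the five stands upright (0.1 rad) on the floor of its own compartment (underside under 7 mm over the tray's), within 15 mm of its centre along both tray axes, at rest, released; medium ring, upturned bowl and jar upright, within 20 mm of where they were (x of large_ring in the frame of long_tray between -0.0975 and -0.0675 m and y of large_ring in the frame of long_tray between -0.015 and 0.015 m and z of large_ring in the frame of long_tray between 0 and 0.007 m and angle between each of large_ring, square_stamp, shaker, small_ring, round_stamp, medium_ring, dome_bowl, jar's own z axis and vertical below 0.1 rad and linear speed of each of large_ring, square_stamp, shaker, small_ring, round_stamp below 0.02 m/s and angular speed of each of large_ring, square_stamp, shaker, small_ring, round_stamp below 0.2 rad/s and contact force between each of large_ring, square_stamp, shaker, small_ring, round_stamp and the fingers below 0.1 N and x of square_stamp in the frame of long_tray between -0.015 and 0.015 m and y of square_stamp in the frame of long_tray between -0.015 and 0.015 m and z of square_stamp in the frame of long_tray between 0 and 0.007 m and x of shaker in the frame of long_tray between 0.0675 and 0.0975 m and y of shaker in the frame of long_tray between -0.015 and 0.015 m and z of shaker in the frame of long_tray between 0 and 0.007 m and x of small_ring in the frame of short_tray between -0.05625 and -0.02625 m and y of small_ring in the frame of short_tray between -0.015 and 0.015 m and z of small_ring in the frame of short_tray between 0 and 0.007 m and x of round_stamp in the frame of short_tray between 0.02625 and 0.05625 m and y of round_stamp in the frame of short_tray between -0.015 and 0.015 m and z of round_stamp in the frame of short_tray between 0 and 0.007 m and distance of each of medium_ring, dome_bowl, jar from where it was at the start of the episode below 0.02 m); the robot touches nothing.
It fails at once if the medium ring cutter is pushed more than 20 mm from its place or tipped over (distance of medium_ring from where it was at the start of the episode above 0.02 m or angle between medium_ring's own z axis and vertical above 0.3 rad).
It fails at once if the upturned bowl is pushed more than 20 mm from its place or tipped over (distance of dome_bowl from where it was at the start of the episode above 0.02 m or angle between dome_bowl's own z axis and vertical above 0.3 rad).
It fails at once if the glass jar is pushed more than 20 mm from its place or tipped over (distance of jar from where it was at the start of the episode above 0.02 m or angle between jar's own z axis and vertical above 0.3 rad).
It also fails if it takes over 128 s, if anything falls off the work surface, if the arm or the gripper's body presses on something with over 40 N, if the wrist force passes 120 N, or if a joint passes its speed limit or range.

## Robot

A 6-joint arm with a two-finger parallel gripper is mounted at the origin on the work surface. World frame = base frame: x ahead of the robot, y to its left, z up, the work surface at z = 0. Lengths are in m, angles in rad, forces in N, time in s.
With the tool pointing down it reaches from about 0.3 to 0.875 m from the base axis. Payload 6.4 kg.
Tool frame: the origin (TCP) lies at the very end of the fingers, on their centre line; the grasp point (between the pads) lies 19 mm behind it; z points along the fingers, y is the line along which they close (so a half turn about z gives the same grasp; the last joint's range is limited). The gripper opens to 85 mm and grips with 20 to 120 N. Pads are 22 mm wide; open, the fingers measure 114 mm over their backs; the gripper's body (76 mm by 85 mm) begins 54 mm behind the grasp point. The pads swing forward as they close: fully open they stand 13 mm farther back than shut.
Start: joints at [-0.206, 0.181, 1.607, -0, 1.354, -0.206], TCP at [0.575, 0, 0.231] pointing down, gripper open.
Joint ranges: [-2.99, 2.99], [-0.89, 2.07], [0.3, 2.58], [-1.14, 4.28], [0, 2.63], [-3.12, 3.12]. Speed limits (rad/s): [2.57, 2.57, 3.01, 3.14, 3.14, 3.14].

## Interface

Orientations are given as a unit quaternion [w, x, y, z].
In Python, from bench import ctrl, camera, calibration, order, outline_of gives the robot as it stands.
- The arm moves only by the tool move_arm, never from a script. Its argument "series" is a list that holds one entry, the list of rows, each a list of 5 numbers: the opening, from 0 (shut) to 1 (fully open), then the shift along the tool's x, y, z in mm, then the turn about the tool's z in rad. A call has exactly 10 rows; each row is the pose to reach, as a shift and turn from the pose commanded when the call began, along the tool's axes at that moment; what a row does not reach only later rows make up. A row lasts 1/12 s, in which the tool goes at most 41.7 mm and 7.16 degrees, less where a joint would pass 70% of its speed; a pose out of reach is approached as far as the arm can. A call with a gripper value outside its range is refused whole. The fingers move at their own pace and stop on an object; the grip force is fixed at half the most. Time passes only in rows, so rows that repeat a pose let the fingers close, or fill a call up. It gives the time, the measured TCP pose, the force, the opening and the grip force at its end, in the units of the state.
- ctrl.get_obs(): the state, without advancing time (a new reading comes with each control period).
- camera(name): name is "scene" or "side" or "wrist"; returns (picture, depth): 384x512x3 uint8, blue, green, red; 384x512 float32, m along the optical axis (not along the pixel's ray), 0 where there is no reading.
- calibration(name): a dict with "intrinsics" (3x3 intrinsics, pixels), "k1" (the pictures are not rectified: a ray, as slopes to the right and down, at radius r is drawn at 1 + k1 r^2 times it, then the intrinsics apply), "rvec" (rotation vector, rad) and "tvec" (3), from world to camera coordinates, as OpenCV has them. Camera axes: x right, y down, z forward; pixel columns grow to the right and rows downward; lengths in m; the calibration is good to about 2 mm. A picture is of the moment at which its call begins: read the wrist's pose just before it. calibration takes no time and is no camera call; for the wrist camera it gives the pose at the moment of the call.
- order.hand_in(): hands the job in; it is judged then, once.
Trained networks look in the newest picture that a camera, given by its name, has taken for a name from the list of things; names that differ only in an ending like _2 or _b are one class to them, and where a whole thing is asked for, a point or a joint stands for the part that bears it (a point fixed in the world has none). Each returns a list of dicts, best first, with "conf" (0 to 1); they miss things now and then, are a little off and sometimes report something else, mostly with a low value. They report only what shows in the picture. A call takes as long as a camera call. They do not tell look-alikes from the thing itself.
- outline_of(target, camera): "region" (384x512 bool, what is visible of it) and "bbox" ([centre column, centre row, width, height] in pixels, round what is visible of it).
The state is a dict: "time_s": time; "q": joint angles; "dq": joint speeds; "joint_efforts": joint torques, N m; "eef_pos": TCP position; "eef_rot": TCP orientation; "wrist_force": force on the tool from outside, world axes, zero at the start; "torque": the same for the moment, N m; "opening": opening from 0.0 (shut) to 1.0 (fully open); "grasp_force": force on a finger pad.
Only numpy, scipy, OpenCV 4.12 (cv2) and the standard library are available. Lean on these libraries where they do the work, as an engineer would, in place of code of your own. Each camera call takes 0.05 s, during which the arm holds its last target. There are 200 camera calls.

## Working session

There is one attempt and no reset: what is moved stays moved. The work goes in short steps, Python scripts to look and compute and a tool call to move; the robot and the scene stay as the last step left them, time stands still between calls to the robot, and variables do not carry over. Pictures are saved under pics/ and viewed, at most 14 in all, crops included, and the job is handed in when it is done.

Besides the shell and the picture viewer there is one more tool, called in YAML: its name, and indented under it one key for each argument. move_arm: Moves the arm, as the interface text tells. Its arguments: {"type":"object","properties":{"series":{"type":"array","items":{"type":"array","items":{"type":"array","items":{"type":"number"}}}}},"required":["series"]}

```bash
mkdir -p pics; cat > h.py <<'E'
import numpy as np, cv2
from bench import ctrl, camera, calibration, order, outline_of
def cam(n):
    c=calibration(n); return np.array(c["intrinsics"]),c["k1"],cv2.Rodrigues(np.array(c["rvec"],float))[0],np.array(c["tvec"],float).ravel()
def cloud(n,depth,c=None):
    K,k1,R,t=c or cam(n)
    v,u=np.mgrid[:384,:512].astype(float)
    p=cv2.undistortPoints(np.stack([u.ravel(),v.ravel()],1)[:,None],K,np.array([k1,0,0,0,0.]))[:,0]
    P=np.c_[p,np.ones(len(p))]*depth.reshape(-1,1)
    W=(P-t)@R
    W[depth.ravel()<=0]=np.nan
    return W.reshape(384,512,3)
E
python3 - <<'E'
from h import *
for n in("scene","side"):
    im,d=camera(n); W=cloud(n,d); cv2.imwrite(f"pics/{n}0.png",im); np.save(f"pics/{n}0.npy",W)
    for t in "large_ring medium_ring small_ring square_stamp round_stamp shaker long_tray short_tray dome_bowl jar".split():
        for r in outline_of(t,n)[:3]:
            P=W[r["region"]]; P=P[~np.isnan(P[:,0])]
            print(n,t,round(r["conf"],2),np.round(r["bbox"]),np.round(np.median(P,0),3),np.round(np.percentile(P,3,0),3),np.round(np.percentile(P,97,0),3))
E
```

```text
scene large_ring 0.71 [217. 212.  16.  20.] [ 0.458 -0.108  0.035] [ 0.429 -0.137  0.008] [ 0.487 -0.081  0.056]
scene large_ring 0.5 [183. 204.  20.  20.] [ 0.345 -0.147  0.026] [ 0.313 -0.175  0.004] [ 0.371 -0.118  0.046]
scene large_ring 0.3 [305. 152.  44.  42.] [0.581 0.279 0.003] [ 0.496  0.225 -0.002] [0.658 0.329 0.013]
scene medium_ring 0.59 [261. 237.  15.  17.] [ 0.628 -0.107  0.036] [ 0.607 -0.13   0.009] [ 0.651 -0.084  0.058]
scene square_stamp 0.79 [239. 193.  19.  20.] [ 0.478 -0.014  0.025] [ 0.443 -0.035  0.014] [0.499 0.01  0.079]
scene square_stamp 0.54 [305. 152.  46.  44.] [0.581 0.279 0.003] [ 0.494  0.224 -0.002] [0.661 0.329 0.014]
scene round_stamp 0.57 [257. 166.  15.  15.] [0.479 0.104 0.025] [0.452 0.088 0.011] [0.496 0.132 0.077]
scene shaker 0.58 [279. 209.  13.  18.] [ 0.638 -0.009  0.073] [ 0.617 -0.023  0.018] [0.656 0.018 0.079]
scene long_tray 0.62 [302. 153.  46.  46.] [0.586 0.278 0.003] [ 0.493  0.217 -0.003] [0.666 0.332 0.015]
scene short_tray 0.97 [209. 272.  58.  33.] [ 0.544 -0.292  0.004] [ 0.463 -0.34  -0.001] [ 0.62  -0.241  0.013]
scen
[... 1115 characters left out ...]
 [ 0.63  -0.014  0.063] [ 0.615 -0.025  0.017] [0.652 0.016 0.08 ]
side shaker 0.17 [251. 196.  17.  29.] [ 0.468 -0.015  0.027] [ 0.445 -0.039  0.012] [0.498 0.018 0.081]
side long_tray 0.82 [235. 145.  78.  21.] [0.542 0.285 0.006] [ 0.427  0.224 -0.   ] [0.659 0.339 0.015]
side short_tray 0.87 [319. 262.  63.  50.] [ 0.539 -0.293  0.005] [ 0.457 -0.344 -0.   ] [ 0.623 -0.241  0.014]
side dome_bowl 0.68 [219. 105.  43.  39.] [0.554 0.49  0.047] [0.491 0.452 0.002] [0.641 0.564 0.086]
side jar 0.74 [261. 218.  16.  24.] [ 0.459 -0.112  0.036] [ 0.43  -0.14   0.011] [ 0.487 -0.079  0.057]
side jar 0.71 [380. 315.  38.  59.] [ 0.559 -0.558  0.102] [ 0.538 -0.583  0.002] [ 0.606 -0.514  0.133]
```

View pics/scene0.png

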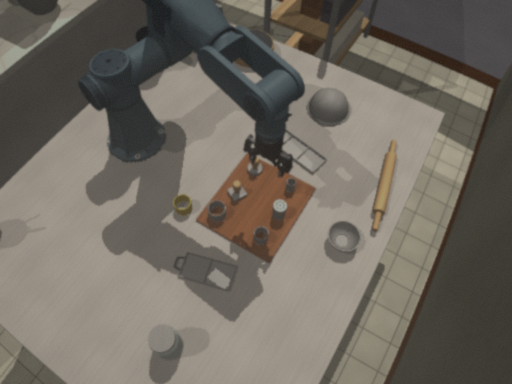

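View pics/side0.png

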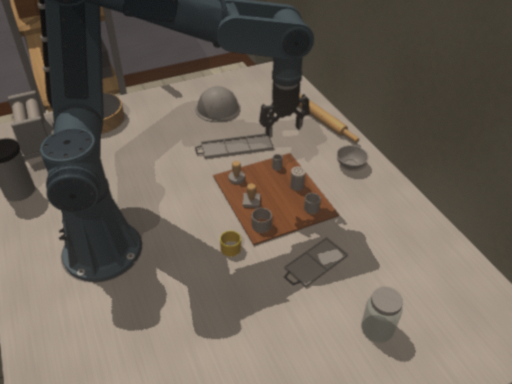

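Scene picture, candidates. Rings: steel at (217,212) is large, (261,237) is medium, (290,186) is small. The yellow look-alike at (183,204) is not wanted. The stamps are at (237,193) and (255,168), and the shaker is at (279,209). The loop handles are at scene (180,263) for the short tray and side (200,150) for the long tray, so both are at the near-x end. Next I'll check this in a close crop and fit poses.

```bash
python3 - <<'E'
from h import *
s=cv2.imread("pics/scene0.png")[150:260,165:325]; d=cv2.imread("pics/side0.png")[130:260,195:355]
cv2.imwrite("pics/crop1.png",np.vstack([cv2.resize(s,None,fx=2.5,fy=2.5,interpolation=2),cv2.resize(d,None,fx=2.5,fy=2.5,interpolation=2)]))
from scipy.optimize import least_squares
for n in("scene","side"):
    im,_=camera(n); W=np.load(f"pics/{n}0.npy")
    for t in ("long_tray","short_tray"):
        P=W[outline_of(t,n)[0]["region"]]; P=P[(P[:,2]<.02)&(P[:,2]>-.01)]
        r=cv2.minAreaRect((P[:,:2]*1000).astype(np.float32)); print(n,t,np.round(r[0]),np.round(r[1]),round(r[2],1))
    for t,rad,c0,h in (("large",.03,(.458,-.109),.055),("medium",.024,(.629,-.108),.055),("small",.017,(.62,.11),.055),("shaker",.0225,(.636,-.005),.076),("sq knob",.015,(.47,-.013),.06),("rd knob",.015,(.475,.11),.06),("yellow",.03,(.343,-.147),.045)):
        m=(np.hypot(W[...,0]-c0[0],W[...,1]-c0[1])<rad+.015)&(W[...,2]>.02 if 'knob' not in t else W[...,2]>.045)
        P=W[m]; 
        if len(P)<5: print(n,t,len(P)); continue
        f=lambda c:np.hypot(P[:,0]-c[0],P[:,1]-c[1])-rad
        top=P[P[:,2]>h-.006]
        q=least_squares(f,c0,loss="soft_l1",f_scale=.002)
        print(n,t,len(P),"fit",np.round(q.x,4),"mid",np.round((P.min(0)+P.max(0))/2,4),"ext",np.round(np.ptp(P,0),3),"top",np.round(top.mean(0),3),round(P[:,2].max(),3))
E
```

```text
scene long_tray [568. 276.] [ 90. 197.] 76.4
scene short_tray [ 538. -292.] [175.  93.] 16.5
scene large 195 fit [ 0.4582 -0.109 ] mid [ 0.4587 -0.109   0.0405] ext [0.06  0.058 0.041] top [ 0.458 -0.11   0.054] 0.061
scene medium 153 fit [ 0.6283 -0.107 ] mid [ 0.6284 -0.1067  0.04  ] ext [0.047 0.048 0.038] top [ 0.628 -0.107  0.054] 0.059
scene small 104 fit [0.6192 0.1114] mid [0.6193 0.1118 0.0389] ext [0.033 0.034 0.037] top [0.618 0.112 0.053] 0.057
scene shaker 1300 fit [ 0.629  -0.0017] mid [ 0.628  -0.0013  0.3035] ext [0.059 0.066 0.565] top [ 0.618 -0.005  0.397] 0.586
scene sq knob 483 fit [ 0.4642 -0.0441] mid [ 0.4673 -0.0192  0.3352] ext [0.053 0.046 0.573] top [ 0.467 -0.031  0.507] 0.622
scene rd knob 55 fit [0.4684 0.1122] mid [0.474  0.1029 0.334 ] ext [0.024 0.045 0.574] top [0.478 0.105 0.141] 0.621
scene yellow 149 fit [ 0.3414 -0.1466] mid [ 0.341  -0.1466  0.0357] ext [0.06  0.059 0.031] top [ 0.341 -0.15   0.044] 0.051
side long_tray [541. 287.] [122. 277.] 75.1
side short_tray [ 536. -291.] [204.  95.] 16.2
side large 349 fit [ 0.4597 -0.1101] mid [ 0.4586 -0.1098  0.0403] ext [0.06  0.065 0.04 ] top [ 0.459 -0.111  0.054] 0.061
side medium 250 fit [ 0.6305 -0.1094] mid [ 0.6299 -0.1096  0.0416] ext [0.049 0.053 0.043] top [ 0.63  -0.109  0.054] 0.063
side small 131 fit [0.6202 0.1114] mid [0.6201 0.1115 0.0402] ext [0.035 0.041 0.04 ] top [0.618 0.109 0.055] 0.06
side shaker 610 fit [0.6353 0.0043] mid [ 6.292e-01 -4.000e-04  3.036e-01] ext [0.06  0.054 0.567] top [ 0.629 -0.007  0.252] 0.587
side sq knob 641 fit [ 0.4677 -0.0251] mid [ 0.4666 -0.0188  0.3343] ext [0.052 0.047 0.577] top [ 0.466 -0.033  0.501] 0.623
side rd knob 99 fit [0.474  0.1145] mid [0.4731 0.1095 0.0648] ext [0.029 0.032 0.039] top [0.47  0.107 0.072] 0.085
side yellow 267 fit [ 0.3443 -0.1484] mid [ 0.3438 -0.1478  0.0355] ext [0.06  0.065 0.031] top [ 0.344 -0.149  0.044] 0.051
```

View pics/crop1.png

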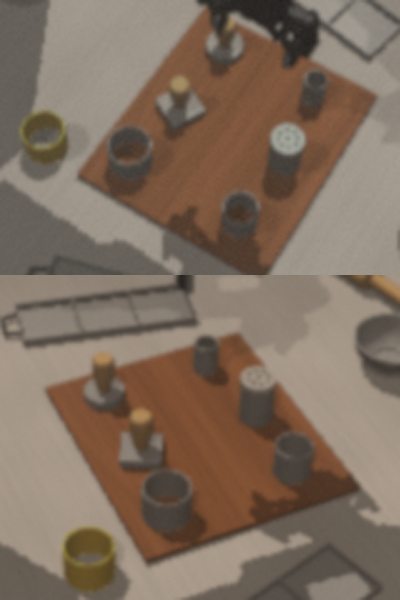

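Crop confirms it. In the scene half the square head is the stamp at scene (237,193) and the round head the one at (255,168). The yellow ring is off the board, and the largest steel ring is at (217,212). Now refining the poses.

```bash
cat >> h.py <<'E'
from scipy.optimize import least_squares
def circ(W,rad,c0,zlo,zhi,marg=.012):
    P=W[(np.hypot(W[...,0]-c0[0],W[...,1]-c0[1])<rad+marg)&(W[...,2]>zlo)&(W[...,2]<zhi)]
    q=least_squares(lambda c:np.hypot(P[:,0]-c[0],P[:,1]-c[1])-rad,c0,loss="soft_l1",f_scale=.001)
    return len(P),np.round(q.x,4),np.round((P.min(0)+P.max(0))[:2]/2,4)
def tray(P,x0,cells):
    L=cells*.0825/2; xs=np.linspace(-L,L,cells+1)
    def f(q):
        c,s=np.cos(q[2]),np.sin(q[2]); d=P[:,:2]-q[:2]; a=d@[c,s]; b=d@[-s,c]
        oa=np.maximum(abs(a)-L,0); ob=np.maximum(abs(b)-.04125,0)
        return np.minimum(np.hypot(abs(a[:,None]-xs).min(1),ob),np.hypot(abs(abs(b)-.04125),oa))
    r=least_squares(f,x0,loss="soft_l1",f_scale=.002); return r.x,r.cost/len(P)
E
python3 - <<'E'
from h import *
o=ctrl.get_obs(); print(o["eef_pos"],o["eef_rot"],o["opening"])
A=[]
for n in("scene","side"):
    W=np.load(f"pics/{n}0.npy"); A.append(W)
    for t,r,c,a,b in (("shaker",.023,(.636,-.004),.03,.085),("sq",.0148,(.472,-.013),.048,.085),("rd",.0148,(.473,.109),.048,.085)): print(n,t,circ(W,r,c,a,b))
    m=(abs(W[...,0]-.472)<.045)&(abs(W[...,1]+.013)<.045)&(W[...,2]>.019)&(W[...,2]<.028)
    print("sq head",np.round(cv2.minAreaRect((W[m][:,:2]*1000).astype(np.float32))[0:3][2],1),cv2.minAreaRect((W[m][:,:2]*1000).astype(np.float32))[:2])
    for t,c,y,k in (("long",(.54,.285),-.24,3),("short",(.538,-.292),.285,2)):
        m=(np.hypot(W[...,0]-c[0],W[...,1]-c[1])<.17)&(W[...,2]>.007)&(W[...,2]<.018)&(abs(W[...,1]-c[1])<.1)
        P=W[m]; P=P[(P[:,1]>.2)|(P[:,1]<-.2)]
        b=min((tray(P,(*(np.array(c)+[dx,dy]),y),k) for dx in(-.02,0,.02) for dy in(-.015,0,.015)),key=lambda z:z[1]); print(n,t,len(P),np.round(b[0],4),b[1])
E
```

```text
[5.75030245e-01 1.43177182e-05 2.31307373e-01] [-2.67309658e-06  7.07101897e-01  7.07111665e-01  1.57983376e-05] 0.9997655317042338
scene shaker (209, array([0.6332, 0.0012]), array([ 6.358e-01, -6.000e-04]))
scene sq (82, array([ 0.4706, -0.0042]), array([ 0.4728, -0.0091]))
scene rd (46, array([0.4694, 0.1138]), array([0.474 , 0.1109]))
sq head 60.0 ((472.12176513671875, -7.220939636230469), (51.34856033325195, 53.31884002685547))
scene long 191 [ 0.5434  0.2818 -0.2167] 6.5374007276016594e-06
scene short 319 [ 0.5403 -0.2933  0.2727] 1.2173451488824514e-05
side shaker (260, array([6.381e-01, 1.000e-04]), array([ 6.362e-01, -4.000e-04]))
side sq (106, array([ 0.4738, -0.0041]), array([ 0.473 , -0.0088]))
side rd (95, array([0.4738, 0.1141]), array([0.4731, 0.1095]))
sq head 63.2 ((472.4387512207031, -7.610160827636719), (54.29685592651367, 52.34598159790039))
side long 510 [ 0.5419  0.2815 -0.2064] 1.6361423986904398e-05
side short 476 [ 0.5416 -0.2937  0.2742] 1.1374245586724962e-05
```

move_arm:
  series:
    - [[1,-40,-40,0,0],[1,-80,-80,30,0],[1,-109,-116,60,0],[1,-109,-116,90,0],[1,-109,-116,120,0],[1,-109,-116,150,0],[1,-109,-116,175,0],[1,-109,-116,195,0],[1,-109,-116,208,0],[1,-109,-116,208,0]]

```text
time_s: 2.23
eef_pos: [0.4567, -0.108, 0.0206]
eef_rot: [-0.003, 0.707, 0.707, -0.001]
wrist_force: [-0.5, 0.9, -0.4]
opening: 1.001
grasp_force: 0.0
```

move_arm:
  series:
    - [[0.4,0,0,0,0],[0.4,0,0,0,0],[0.4,0,0,0,0],[0.4,0,0,0,0],[0.4,0,0,0,0],[0.4,0,0,0,0],[0.4,0,0,-10,0],[0.4,0,0,-30,0],[0.4,0,0,-60,0],[0.4,0,0,-90,0]]

```text
time_s: 3.07
eef_pos: [0.4585, -0.1086, 0.1148]
eef_rot: [-0.0, 0.707, 0.707, -0.0]
wrist_force: [0.1, 0.1, -0.6]
opening: 0.688
grasp_force: 64.5
```

move_arm:
  series:
    - [[0.4,20,0,-20,0],[0.4,60,0,-20,0],[0.4,100,0,-20,0],[0.4,140,0,-20,0],[0.4,180,0,-20,0],[0.4,220,3,-20,0],[0.4,260,3,-20,0],[0.4,300,3,-20,0],[0.4,340,3,-20,0],[0.4,378,3,-20,0]]

```text
time_s: 3.9
eef_pos: [0.4619, 0.2715, 0.1348]
eef_rot: [0.0, 0.707, 0.707, 0.001]
wrist_force: [0.8, -0.4, -0.1]
opening: 0.686
grasp_force: 64.5
```

move_arm:
  series:
    - [[0.4,20,0,0,0],[0.4,30,0,20,0],[0.4,30,0,50,0],[0.4,30,0,70,0],[0.4,30,0,70,0],[0.4,30,0,70,0],[0.4,30,0,70,0],[0.4,30,0,70,0],[0.4,30,0,70,0],[0.4,30,0,70,0]]

```text
time_s: 4.73
eef_pos: [0.463, 0.2992, 0.0647]
eef_rot: [0.0, 0.707, 0.707, 0.001]
wrist_force: [-0.1, 0.3, -0.4]
opening: 0.69
grasp_force: 64.6
```

```bash
python3 - <<'E'
from h import *
im,d=camera("wrist"); W=cloud("wrist",d); cv2.imwrite("pics/w1.png",im)
print(ctrl.get_obs()["eef_pos"])
o=outline_of("long_tray","wrist")
P=W[(W[...,2]>.008)&(W[...,2]<.018)&(abs(W[...,1]-.28)<.1)]
print(len(P),tray(P,(.5425,.2817,-.211),3))
E
```

```text
[0.46272589 0.29914631 0.0643997 ]
4791 (array([ 0.54047697,  0.28371641, -0.20962219]), np.float64(4.466634603372375e-06))
```

View pics/w1.png

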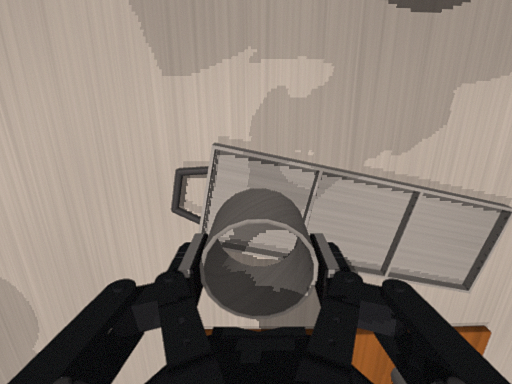

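Wrist view: ring held level at (258,260), loop handle at (188,195), and the handle-end compartment under the ring. Lowering and releasing.

move_arm:
  series:
    - [[0.4,1,-2,15,0],[0.4,1,-2,30,0],[0.4,1,-2,40,0],[0.4,1,-2,45,0],[0.4,1,-2,47,0],[0.4,1,-2,47,0],[0.4,1,-2,47,0],[0.8,1,-2,47,0],[0.8,1,-2,47,0],[0.8,1,-2,47,0]]

```text
time_s: 5.67
eef_pos: [0.4604, 0.3001, 0.0165]
eef_rot: [0.0, 0.707, 0.707, 0.0]
wrist_force: [-0.3, -0.2, 0.0]
opening: 0.799
grasp_force: 0.0
```

move_arm:
  series:
    - [[0.8,0,0,-20,0],[0.8,0,0,-50,0],[0.8,0,0,-90,0],[0.8,-40,0,-95,0],[0.8,-80,4,-95,0],[0.8,-120,8,-95,0],[0.8,-160,12,-95,0],[0.8,-200,12,-95,0],[0.8,-240,12,-95,0],[0.8,-280,12,-95,0]]

```text
time_s: 6.5
eef_pos: [0.4719, 0.0182, 0.1114]
eef_rot: [0.0, 0.707, 0.707, 0.0]
wrist_force: [0.9, -0.7, -0.1]
opening: 0.794
grasp_force: 0.0
```

```bash
python3 - <<'E'
from h import *
print(ctrl.get_obs()["eef_pos"])
for n in ("wrist","side"):
    im,d=camera(n); W=cloud(n,d); cv2.imwrite(f"pics/{n}2.png",im)
    for t,r,c,a,b in (("sq",.0148,(.472,-.006),.048,.085),("rd",.0148,(.473,.113),.048,.085),("large",.03,(.461,.3),.015,.06)):
        try: print(n,t,circ(W,r,c,a,b))
        except Exception as e: print(n,t,"none")
E
```

```text
[0.47187194 0.01817575 0.11144834]
wrist sq (1431, array([ 0.471 , -0.0126]), array([ 0.4712, -0.01  ]))
wrist rd (1780, array([0.4787, 0.1076]), array([0.4711, 0.108 ]))
wrist large none
side sq (109, array([ 0.4743, -0.0039]), array([ 0.472 , -0.0089]))
side rd (10, array([0.4745, 0.1128]), array([0.469 , 0.1077]))
side large (263, array([0.4624, 0.2991]), array([0.4572, 0.2979]))
```

move_arm:
  series:
    - [[0.8,-20,0,0,0],[0.8,-26,0,15,0],[0.8,-26,0,35,0],[0.8,-26,0,55,0],[0.8,-26,0,74,0],[0.8,-26,0,74,0],[0.1,-26,0,74,0],[0.1,-26,0,74,0],[0.1,-26,0,74,0],[0.1,-26,0,74,0]]

```text
time_s: 7.43
eef_pos: [0.4731, -0.006, 0.0387]
eef_rot: [0.001, 0.707, 0.707, 0.001]
wrist_force: [-0.7, 1.7, 2.8]
opening: 0.323
grasp_force: 58.8
```

move_arm:
  series:
    - [[0.1,0,0,0,0],[0.1,0,0,0,0],[0.1,0,0,0,0],[0.1,0,0,-15,0],[0.1,0,0,-50,0],[0.1,0,0,-90,0],[0.1,0,0,-105,-0.1],[0.1,30,10,-105,-0.2],[0.1,60,20,-105,-0.3],[0.1,90,30,-105,-0.31]]

```text
time_s: 8.27
eef_pos: [0.5027, 0.0846, 0.1434]
eef_rot: [0.001, 0.588, 0.809, 0.001]
wrist_force: [0.3, -0.4, -1.1]
opening: 0.325
grasp_force: 59.7
```

```bash
python3 - <<'E'
from h import *
o=ctrl.get_obs();print(o["eef_pos"],o["eef_rot"],o["opening"],o["grasp_force"],o["wrist_force"])
im,d=camera("wrist"); cv2.imwrite("pics/w3.png",im)
R=cv2.Rodrigues(np.zeros(3))[0]
from scipy.spatial.transform import Rotation as Q
r=Q.from_quat(o["eef_rot"],scalar_first=True)
print("shift mm", 1000*(r.inv().apply(np.array([.5415,.2827,.06])-o["eef_pos"])))
E
```

```text
[0.50269336 0.08463162 0.14338133] [9.16007172e-04 5.88095239e-01 8.08790995e-01 5.25449779e-04] 0.32489857827337376 59.712194938911125 [ 0.27605178 -0.39007532 -1.08673963]
shift mm [176.52957016  97.81770905  83.41758381]
```

View pics/w3.png

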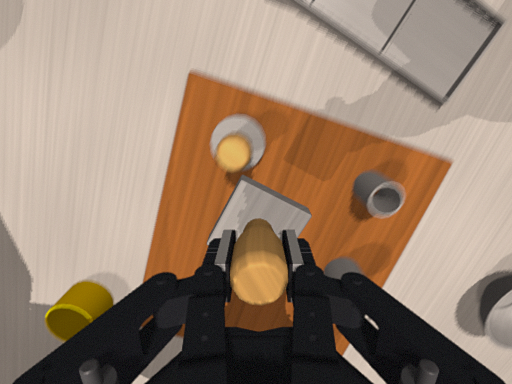

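Wrist view: knob gripped at (260,265) and the head at (255,215), parallel to the tray edge at upper right. Carrying on to the middle compartment.

move_arm:
  series:
    - [[0.1,30,16,0,0],[0.1,60,33,0,0],[0.1,90,50,0,0],[0.1,120,66,0,0],[0.1,150,83,0,0],[0.1,176,98,0,0],[0.1,176,98,20,0],[0.1,176,98,50,0],[0.1,176,98,70,0],[0.1,176,98,70,0]]

```text
time_s: 9.15
eef_pos: [0.5376, 0.2806, 0.0672]
eef_rot: [-0.003, 0.589, 0.808, -0.004]
wrist_force: [-0.9, -0.1, -3.3]
opening: 0.326
grasp_force: 60.0
```

```bash
python3 - <<'E'
from h import *
o=ctrl.get_obs();print(o["eef_pos"],o["eef_rot"])
from scipy.spatial.transform import Rotation as Q
r=Q.from_quat(o["eef_rot"],scalar_first=True)
im,d=camera("wrist"); W=cloud("wrist",d); cv2.imwrite("pics/w4.png",im)
P=W[(W[...,2]>.008)&(W[...,2]<.018)&(abs(W[...,1]-.28)<.1)]
q,c=tray(P,(.5415,.2827,-.211),3); print(len(P),q,c)
print(1000*r.inv().apply(np.array([*q[:2],.033])-o["eef_pos"]))
try: print(circ(W,.03,(.461,.3),.02,.06))
except Exception: pass
E
```

```text
[0.53764837 0.28060623 0.06719996] [-0.00275187  0.58929566  0.80790444 -0.00366963]
5213 [ 0.5423294   0.28414486 -0.2157356 ] 9.752565258258314e-06
[ 1.93556204  5.85166106 34.14795338]
(4339, array([0.4628, 0.3023]), array([0.4612, 0.3013]))
```

View pics/w4.png

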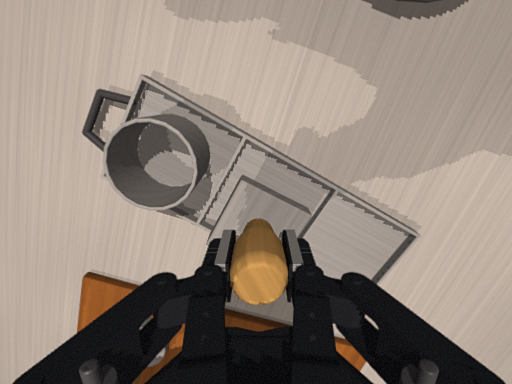

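Wrist view: large ring standing in the handle-end compartment (155,165), square head (265,210) over the middle one and parallel to its walls. Lowering.

move_arm:
  series:
    - [[0.1,1,0,0,0],[0.1,1,0,10,0],[0.1,1,0,22,0],[0.1,1,0,32,0],[0.1,1,0,38,0],[0.1,1,0,40,0],[0.1,1,0,40,0],[0.55,1,0,40,0],[0.55,1,0,40,0],[0.55,1,0,40,0]]

```text
time_s: 10.03
eef_pos: [0.5416, 0.2825, 0.0324]
eef_rot: [0.0, 0.589, 0.808, 0.0]
wrist_force: [-0.2, -0.6, 0.0]
opening: 0.548
grasp_force: 0.0
```

move_arm:
  series:
    - [[0.55,0,0,0,0],[0.55,0,0,-30,0],[0.55,0,0,-60,0.1],[0.55,0,0,-75,0.2],[0.8,-30,0,-75,0.31],[0.8,-60,0,-75,0.31],[0.8,-90,0,-75,0.31],[0.8,-120,0,-75,0.31],[0.8,-160,0,-75,0.31],[0.8,-200,0,-75,0.31]]

```text
time_s: 10.87
eef_pos: [0.6026, 0.0909, 0.1076]
eef_rot: [0.0, 0.707, 0.708, 0.0]
wrist_force: [1.0, 0.6, -0.9]
opening: 0.8
grasp_force: 0.0
```

```bash
python3 - <<'E'
from h import *
o=ctrl.get_obs();print(o["eef_pos"],o["eef_rot"])
from scipy.spatial.transform import Rotation as Q
r=Q.from_quat(o["eef_rot"],scalar_first=True)
im,d=camera("wrist"); W=cloud("wrist",d); cv2.imwrite("pics/w5.png",im)
for n,Wn in (("w",W),("s",cloud("side",camera("side")[1]))):
  for t,rr,c,a,b in (("shaker",.0228,(.636,0.),.03,.085),("sq",.0148,(.5415,.283),.042,.08),("large",.03,(.461,.3),.02,.06),("small",.017,(.62,.111),.02,.06)):
    try: print(n,t,circ(Wn,rr,c,a,b))
    except Exception: pass
print("to shaker",1000*r.inv().apply(np.array([.6355,-.0003,.035])-o["eef_pos"]))
E
```

```text
[0.6026468  0.09091223 0.10756833] [1.84832033e-04 7.06669125e-01 7.07544103e-01 2.35455678e-04]
w shaker (3024, array([ 0.6368, -0.0088]), array([ 0.6366, -0.0048]))
w small (1268, array([0.62  , 0.1066]), array([0.6201, 0.1052]))
s shaker (259, array([6.378e-01, 3.000e-04]), array([ 0.6368, -0.002 ]))
s sq (86, array([0.5441, 0.2842]), array([0.5438, 0.2794]))
s large (227, array([0.4626, 0.2992]), array([0.4617, 0.2999]))
s small (131, array([0.6211, 0.1111]), array([0.6193, 0.109 ]))
to shaker [-91.25797769  32.69717001  72.58127634]
```

move_arm:
  series:
    - [[0.8,-35,12,0,0],[0.8,-70,25,0,0],[0.8,-94,34,0,0],[0.8,-94,34,10,0],[0.8,-94,34,30,0],[0.8,-94,34,50,0],[0.8,-94,34,66,0],[0.8,-94,34,72,0],[0.8,-94,34,72,0],[0.25,-94,34,72,0]]

```text
time_s: 11.8
eef_pos: [0.6364, -0.0014, 0.0354]
eef_rot: [-0.0, 0.707, 0.707, -0.0]
wrist_force: [-0.1, 0.2, 0.3]
opening: 0.676
grasp_force: 0.0
```

move_arm:
  series:
    - [[0.25,0,0,0,0],[0.25,0,0,0,0],[0.25,0,0,0,0],[0.25,0,0,0,0],[0.25,0,0,0,0],[0.25,0,0,-15,0],[0.25,0,0,-50,0],[0.25,0,0,-90,0],[0.25,25,0,-100,0],[0.25,60,0,-100,0]]

```text
time_s: 12.63
eef_pos: [0.64, 0.0555, 0.1408]
eef_rot: [0.004, 0.709, 0.706, 0.003]
wrist_force: [2.2, 1.0, -1.9]
opening: 0.524
grasp_force: 61.3
```

```bash
python3 - <<'E'
from h import *
o=ctrl.get_obs();print(o["eef_pos"],o["eef_rot"],o["opening"],o["grasp_force"])
q=np.array([.5418,.2832]);a=-.211
print("to",1000*(q+.0825*np.array([np.cos(a),np.sin(a)])-o["eef_pos"][:2]))
E
```

```text
[0.63995637 0.05554537 0.14078337] [0.00391625 0.70861043 0.70558416 0.00262797] 0.5241731150236976 61.316402927041054
to [-17.4860575  210.37600493]
```

move_arm:
  series:
    - [[0.25,35,0,0,0],[0.25,70,-5,0,0],[0.25,105,-10,0,0],[0.25,140,-14,0,0],[0.25,175,-14,0,0],[0.25,208,-14,0,0],[0.25,208,-14,20,0],[0.25,208,-14,50,0],[0.25,208,-14,70,0],[0.25,208,-14,70,0]]

```text
time_s: 13.47
eef_pos: [0.6181, 0.2653, 0.0594]
eef_rot: [-0.003, 0.707, 0.707, -0.004]
wrist_force: [-1.0, -1.0, -2.0]
opening: 0.518
grasp_force: 61.4
```

move_arm:
  series:
    - [[0.25,0,0,0,0],[0.25,0,0,10,0],[0.25,0,0,20,0],[0.25,0,0,30,0],[0.25,0,0,36,0],[0.25,0,0,36,0],[0.25,0,0,36,0],[0.65,0,0,36,0],[0.65,0,0,36,0],[0.65,0,0,36,0]]

```text
time_s: 14.3
eef_pos: [0.6226, 0.266, 0.0294]
eef_rot: [0.0, 0.707, 0.707, 0.0]
wrist_force: [-0.7, 0.1, 0.0]
opening: 0.653
grasp_force: 0.0
```

move_arm:
  series:
    - [[0.65,0,0,0,0],[0.65,0,0,-30,0],[0.65,0,0,-60,0],[0.65,0,0,-90,0],[0.65,-30,0,-90,0],[0.65,-60,0,-90,0],[0.65,-90,0,-90,0],[0.65,-110,0,-90,0],[0.65,-120,0,-90,0],[0.65,-120,0,-90,0]]

```text
time_s: 15.13
eef_pos: [0.6227, 0.144, 0.1195]
eef_rot: [0.0, 0.708, 0.706, -0.0]
wrist_force: [-0.3, 0.6, -0.3]
opening: 0.651
grasp_force: 0.0
```

```bash
python3 - <<'E'
from h import *
o=ctrl.get_obs();print(o["eef_pos"],o["eef_rot"],o["opening"])
for n in ("wrist","side"):
  im,d=camera(n); W=cloud(n,d); cv2.imwrite(f"pics/{n}6.png",im)
  for t,rr,c,a,b in (("shaker",.0228,(.6225,.266),.02,.075),("sq",.0148,(.5415,.283),.042,.08),("large",.03,(.461,.3),.02,.06),("small",.017,(.62,.111),.02,.06)):
    try: print(n,t,circ(W,rr,c,a,b))
    except Exception: pass
E
```

```text
[0.62265203 0.14400502 0.11945932] [ 1.73301335e-04  7.08065993e-01  7.06146244e-01 -2.91986496e-05] 0.6511577457253553
wrist shaker (4325, array([0.6227, 0.2607]), array([0.6224, 0.2671]))
wrist sq (1799, array([0.5411, 0.2893]), array([0.5406, 0.2818]))
wrist large (2357, array([0.4606, 0.3038]), array([0.46  , 0.2887]))
wrist small (1372, array([0.6173, 0.1157]), array([0.6176, 0.1144]))
side shaker (160, array([0.6287, 0.2672]), array([0.6218, 0.2647]))
side sq (83, array([0.5436, 0.2836]), array([0.543 , 0.2775]))
side large (228, array([0.4627, 0.2987]), array([0.4625, 0.2996]))
side small (133, array([0.6199, 0.1109]), array([0.6184, 0.1098]))
```

View pics/wrist6.png

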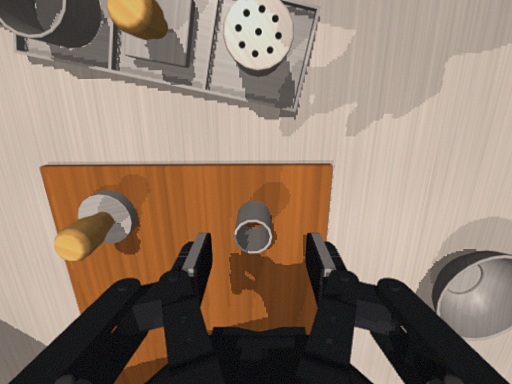

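Wrist view: long tray filled, with ring, stamp and shaker (258,30) each in its own compartment. Small ring at (255,225) between the open fingers.

move_arm:
  series:
    - [[0.65,-33,-4,0,0],[0.65,-33,-4,25,0],[0.65,-33,-4,50,0],[0.65,-33,-4,75,0],[0.65,-33,-4,90,0],[0.65,-33,-4,96,0],[0.65,-33,-4,96,0],[0.1,-33,-4,96,0],[0.1,-33,-4,96,0],[0.1,-33,-4,96,0]]

```text
time_s: 16.07
eef_pos: [0.6198, 0.1134, 0.0251]
eef_rot: [0.001, 0.707, 0.707, 0.001]
wrist_force: [-0.7, -0.5, -0.5]
opening: 0.385
grasp_force: 59.5
```

move_arm:
  series:
    - [[0.1,0,0,0,0],[0.1,0,0,0,0],[0.1,0,0,-15,0],[0.1,0,0,-50,0],[0.1,0,0,-90,0],[0.1,-25,-10,-110,0],[0.1,-60,-20,-110,0],[0.1,-100,-30,-110,0],[0.1,-140,-40,-110,0],[0.1,-180,-50,-110,0]]

```text
time_s: 16.9
eef_pos: [0.5676, -0.0684, 0.1338]
eef_rot: [0.0, 0.707, 0.707, 0.0]
wrist_force: [0.8, 0.1, -0.4]
opening: 0.384
grasp_force: 59.6
```

move_arm:
  series:
    - [[0.1,-35,-10,0,0],[0.1,-70,-20,0,0],[0.1,-105,-30,0,0],[0.1,-140,-40,0,0],[0.1,-175,-50,0,0],[0.1,-205,-60,0,0],[0.1,-225,-65,20,0],[0.1,-236,-68,40,0],[0.1,-236,-68,60,0],[0.1,-236,-68,60,0]]

```text
time_s: 17.73
eef_pos: [0.4973, -0.302, 0.0693]
eef_rot: [-0.004, 0.708, 0.706, -0.0]
wrist_force: [-1.7, 1.4, -0.9]
opening: 0.383
grasp_force: 59.6
```

```bash
python3 - <<'E'
from h import *
im,d=camera("wrist")
o=ctrl.get_obs();print(o["eef_pos"],o["opening"],o["grasp_force"],o["wrist_force"])
im,d=camera("wrist"); W=cloud("wrist",d); cv2.imwrite("pics/w7.png",im)
P=W[(W[...,2]>.008)&(W[...,2]<.018)&(abs(W[...,1]+.293)<.1)]
q,c=tray(P,(.541,-.2935,.2735),2); print(len(P),q,c)
for s in (-1,1): print(np.round(q[:2]+s*.04125*np.array([np.cos(q[2]),np.sin(q[2])]),4))
E
```

```text
[ 0.4983934  -0.3020062   0.07115675] 0.38235657156754815 59.64777443557978 [-0.09184048 -0.4187783  -0.22464339]
3675 [ 0.54166074 -0.29245338  0.27752941] 4.621092369514427e-06
[ 0.502  -0.3038]
[ 0.5813 -0.2812]
```

View pics/w7.png

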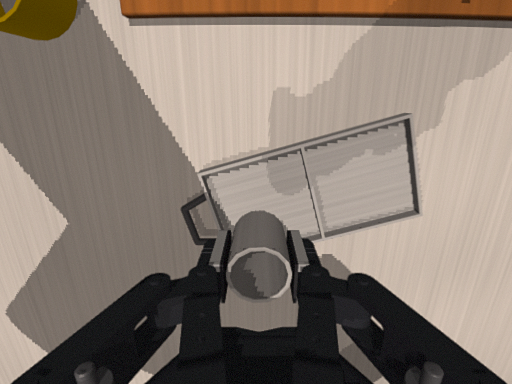

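Wrist view: small ring held level at (258,260), loop handle at (195,215), ring over the handle-end compartment. Lowering.

move_arm:
  series:
    - [[0.1,-2,2,10,0],[0.1,-2,2,25,0],[0.1,-2,2,40,0],[0.1,-2,2,50,0],[0.1,-2,2,55,0],[0.1,-2,2,55,0],[0.1,-2,2,55,0],[0.55,-2,2,55,0],[0.55,-2,2,55,0],[0.55,-2,2,55,0]]

```text
time_s: 18.67
eef_pos: [0.5027, -0.3052, 0.0187]
eef_rot: [0.0, 0.707, 0.707, 0.0]
wrist_force: [-0.5, 0.8, 0.5]
opening: 0.551
grasp_force: 0.0
```

move_arm:
  series:
    - [[0.55,0,0,0,0],[0.55,0,0,-30,0],[0.55,0,0,-65,0],[0.55,0,0,-100,0],[0.55,40,-3,-110,0],[0.55,80,-6,-110,0],[0.55,120,-10,-110,0],[0.55,160,-14,-110,0],[0.55,200,-18,-110,0],[0.55,240,-22,-110,0]]

```text
time_s: 19.5
eef_pos: [0.4799, -0.0633, 0.1286]
eef_rot: [0.0, 0.707, 0.707, 0.0]
wrist_force: [0.8, 0.1, 0.2]
opening: 0.55
grasp_force: 0.0
```

move_arm:
  series:
    - [[0.7,40,-5,0,0],[0.7,80,-7,0,0],[0.7,120,-7,0,0],[0.7,140,-7,0,0],[0.7,140,-7,0,0],[0.7,140,-7,0,0],[0.7,140,-7,0,0],[0.7,140,-7,0,0],[0.7,140,-7,0,0],[0.7,140,-7,0,0]]

```text
time_s: 20.33
eef_pos: [0.4735, 0.0739, 0.1282]
eef_rot: [-0.0, 0.708, 0.706, -0.0]
wrist_force: [1.3, -0.4, 0.1]
opening: 0.702
grasp_force: 0.0
```

```bash
python3 - <<'E'
from h import *
o=ctrl.get_obs();print(o["eef_pos"],o["eef_rot"],o["opening"])
for n in ("wrist","side"):
  im,d=camera(n); W=cloud(n,d); cv2.imwrite(f"pics/{n}8.png",im)
  for t,rr,c,a,b in (("rd",.0148,(.473,.11),.048,.085),("small",.017,(.5017,-.304),.02,.06)):
    try: print(n,t,circ(W,rr,c,a,b))
    except Exception: pass
E
```

```text
[0.47350297 0.0739435  0.12824046] [-8.19845700e-06  7.07766230e-01  7.06446713e-01 -7.55272031e-05] 0.7020625294167718
wrist rd (1250, array([0.4692, 0.1123]), array([0.47 , 0.115]))
side rd (98, array([0.474 , 0.1152]), array([0.4725, 0.1128]))
side small (167, array([ 0.505 , -0.3082]), array([ 0.5054, -0.3085]))
```

move_arm:
  series:
    - [[0.7,38,-1,0,0],[0.7,38,-1,15,0],[0.7,38,-1,40,0],[0.7,38,-1,65,0],[0.7,38,-1,85,0],[0.7,38,-1,90,0],[0.7,38,-1,90,0],[0.1,38,-1,90,0],[0.1,38,-1,90,0],[0.1,38,-1,90,0]]

```text
time_s: 21.27
eef_pos: [0.4735, 0.1129, 0.0398]
eef_rot: [0.001, 0.707, 0.707, 0.001]
wrist_force: [-1.9, 0.4, 4.8]
opening: 0.325
grasp_force: 58.7
```

move_arm:
  series:
    - [[0.1,0,0,0,0],[0.1,0,0,0,0],[0.1,0,0,0,0],[0.1,0,0,-15,0],[0.1,0,0,-50,0],[0.1,0,0,-90,0],[0.1,-20,0,-110,0],[0.1,-50,20,-110,0],[0.1,-90,40,-110,0],[0.1,-130,60,-110,0]]

```text
time_s: 22.1
eef_pos: [0.5307, -0.0125, 0.1498]
eef_rot: [0.001, 0.706, 0.708, 0.001]
wrist_force: [0.3, 1.3, -1.8]
opening: 0.326
grasp_force: 59.6
```

move_arm:
  series:
    - [[0.1,-35,10,0,0],[0.1,-70,20,0,0],[0.1,-105,30,0,0],[0.1,-140,40,0,0],[0.1,-175,49,0,0],[0.1,-210,49,0,0],[0.1,-240,49,0,0],[0.1,-263,49,0,0],[0.1,-263,49,30,0],[0.1,-263,49,50,0]]

```text
time_s: 22.93
eef_pos: [0.5788, -0.277, 0.0983]
eef_rot: [0.001, 0.708, 0.706, 0.0]
wrist_force: [-0.6, -0.3, -2.6]
opening: 0.322
grasp_force: 59.6
```

```bash
python3 - <<'E'
from h import *
im,d=camera("wrist");im,d=camera("wrist"); W=cloud("wrist",d); cv2.imwrite("pics/w9.png",im)
o=ctrl.get_obs();print(o["eef_pos"],o["opening"],o["grasp_force"],o["wrist_force"])
print(circ(W,.017,(.5017,-.304),.02,.06))
E
```

```text
[ 0.57571355 -0.27320451  0.09414773] 0.32672749670319234 59.525422492297366 [-0.77551181  0.55275071 -1.52918418]
(1707, array([ 0.5034, -0.3046]), array([ 0.5031, -0.3051]))
```

View pics/w9.png

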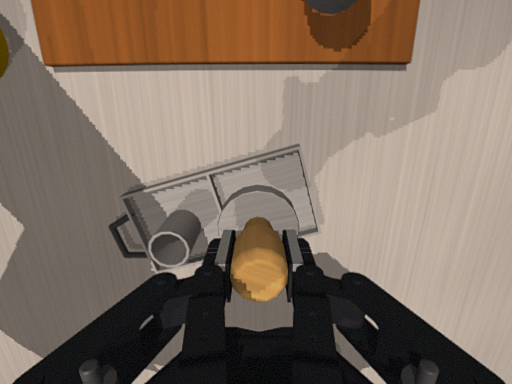

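Small ring stands in its compartment (172,240), and the round head (258,215) is over the other one. Descending partway, then checking the settled pose.

move_arm:
  series:
    - [[0.1,0,0,0,0],[0.1,0,0,0,0],[0.1,0,0,10,0],[0.1,0,0,20,0],[0.1,0,0,30,0],[0.1,0,0,36,0],[0.1,0,0,36,0],[0.1,0,0,36,0],[0.1,0,0,36,0],[0.1,0,0,36,0]]

```text
time_s: 23.87
eef_pos: [0.579, -0.2748, 0.0628]
eef_rot: [0.0, 0.707, 0.707, 0.0]
wrist_force: [-0.8, -0.2, -1.1]
opening: 0.326
grasp_force: 59.6
```

move_arm:
  series:
    - [[0.1,-7,2,0,0],[0.1,-7,2,10,0],[0.1,-7,2,20,0],[0.1,-7,2,26,0],[0.1,-7,2,30,0],[0.1,-7,2,30,0],[0.1,-7,2,30,0],[0.55,-7,2,30,0],[0.55,-7,2,30,0],[0.55,-7,2,30,0]]

```text
time_s: 24.7
eef_pos: [0.5805, -0.2814, 0.0317]
eef_rot: [-0.0, 0.707, 0.707, -0.0]
wrist_force: [-0.5, -0.5, 0.2]
opening: 0.549
grasp_force: 0.0
```

move_arm:
  series:
    - [[0.55,0,0,0,0],[0.55,0,0,-30,0],[0.55,0,0,-60,0],[0.55,0,0,-100,0],[0.55,40,0,-140,0],[0.55,80,0,-150,0],[0.55,100,0,-150,0],[0.55,100,0,-150,0],[0.55,100,0,-150,0],[0.55,100,0,-150,0]]

```text
time_s: 25.53
eef_pos: [0.5806, -0.1816, 0.1819]
eef_rot: [-0.0, 0.707, 0.707, -0.0]
wrist_force: [-0.2, -0.1, -0.4]
opening: 0.552
grasp_force: 0.0
```

```bash
python3 - <<'E'
from h import *
o=ctrl.get_obs();print(o["eef_pos"],o["opening"])
ims=[]
for n in ("wrist","side","scene"):
  im,d=camera(n); W=cloud(n,d); ims.append(im)
  for t,rr,c,a,b in (("rd",.0148,(.581,-.282),.042,.08),("small",.017,(.5017,-.304),.02,.06),("shaker",.0228,(.6225,.266),.02,.075),("sq",.0148,(.5415,.283),.042,.08),("large",.03,(.461,.3),.02,.06),("medium",.024,(.629,-.108),.02,.06)):
    try: print(n,t,circ(W,rr,c,a,b))
    except Exception: pass
cv2.imwrite("pics/end.png",np.hstack([cv2.resize(ims[0],(400,300)),cv2.resize(ims[1][90:345,150:490],(400,300))]))
E
```

```text
[ 0.58056725 -0.18162834  0.18192544] 0.551549194612879
wrist rd (702, array([ 0.5789, -0.2811]), array([ 0.579 , -0.2785]))
wrist medium (917, array([ 0.6259, -0.108 ]), array([ 0.6279, -0.1081]))
side rd (115, array([ 0.5826, -0.2791]), array([ 0.5789, -0.2827]))
side small (166, array([ 0.505 , -0.3084]), array([ 0.5053, -0.3084]))
side shaker (205, array([0.626 , 0.2679]), array([0.6258, 0.265 ]))
side sq (82, array([0.5438, 0.2837]), array([0.5428, 0.2777]))
side large (222, array([0.4624, 0.2992]), array([0.4622, 0.2992]))
side medium (258, array([ 0.6311, -0.1096]), array([ 0.6306, -0.1103]))
scene rd (92, array([ 0.5779, -0.279 ]), array([ 0.5801, -0.2806]))
scene small (88, array([ 0.5028, -0.3079]), array([ 0.5027, -0.307 ]))
scene shaker (178, array([0.6233, 0.2686]), array([0.6217, 0.2664]))
scene sq (70, array([0.5413, 0.2848]), array([0.5428, 0.2829]))
scene large (159, array([0.4611, 0.2996]), array([0.4622, 0.3002]))
scene medium (158, array([ 0.6282, -0.1072]), array([ 0.6281, -0.1071]))
```

View pics/end.png

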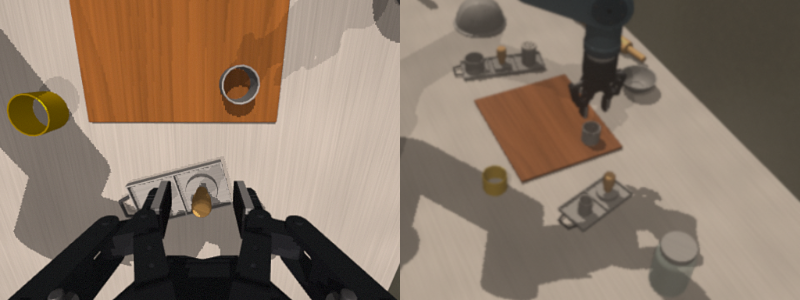

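Both trays are filled in the right order (side half: long tray at (500,60), short tray at (595,203)). The medium ring, bowl and jar look undisturbed and the gripper is clear. Handing in.

```bash
python3 -c "
from bench import order
print(order.hand_in())"
```

```text
the job is handed in; nothing more can be done
None
```

I placed all five pieces upright in their compartments, each measured within about 6 mm of centre; the medium ring is where it stood, the bowl and jar look undisturbed, and I handed the job in at about 26 s (no verdict was returned).

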